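# Isolate the cut-off saw and draw out its length stop to the marker

## Robot

A 6-joint arm with a two-finger parallel gripper is mounted at the origin on the work surface. World frame = base frame: x ahead of the robot, y to its left, z up, the work surface at z = 0. Lengths are in mm, angles in rad, forces in N, time in s.
With the tool pointing down it reaches from about 350 to 775 mm from the base axis. Payload 7.3 kg.
Tool frame: the origin (TCP) lies on the front face of the gripper's body, between the roots of the fingers; the fingertips stand 66 mm ahead of it and the grasp point (between the pads) lies 47 mm ahead of it (bot.tip_extent is the distance from the TCP to the fingertips, in mm); z points along the fingers, y is the line along which they close (so a half turn about z gives the same grasp; the last joint's range is limited). The gripper opens to 92 mm and grips with 3 to 60 N. Pads are 19 mm wide; open, the fingers measure 130 mm over their backs; the gripper's body (75 mm by 190 mm) begins 47 mm behind the grasp point.
Start: joints at [1.157, 0.342, 1.524, -0, 1.275, -0.146], TCP at [138.902, 506.305, 292.241] pointing down, gripper open.
Joint ranges: [-2.53, 2.53], [-0.77, 2.02], [0.04, 2.7], [-1, 4.14], [0.28, 2.66], [-3.11, 3.11]. Speed limits (rad/s): [2.57, 2.57, 3.14, 3.14, 3.14, 3.14].

## Interface

Orientations are given as [roll, pitch, yaw] about the fixed x, y, z axes, in that order (R = Rz(yaw) Ry(pitch) Rx(roll)).
In Python, from plant import readout, viewer, order, bot gives the robot as it stands.
- The arm moves only by the shell command python3 -m creep 'ROWS'. ROWS is text: rows parted by semicolons, each of 7 numbers parted by spaces: the shift along the world's x, y, z in m, then the turn, a rotation vector about the world's x, y, z in rad, then the opening in per cent of the stroke, from 0 (shut) to 100 (fully open). A call has 1 to 8 rows; each row shifts and turns the commanded pose from where the row before left it; what a row does not reach is not made up. A row lasts 1/12 s, in which the tool goes at most 41.7 mm and 7.16 degrees, less where a joint would pass 70% of its speed; a pose out of reach is approached as far as the arm can. A call is refused whole if a number of a shift passes 0.0417 or a number of a turn 0.125, either way. A call with a gripper value outside its range is refused whole. The fingers move at their own pace and stop on an object; the grip force is fixed at half the most. Time passes only in rows, so rows that do not move let the fingers close. It gives the time, the measured TCP pose, the force, the opening and the grip force at its end, in the units of the state.
- readout.get_obs(): the state, without advancing time (a new reading comes with each control period).
- viewer.capture(name): name is "scene" or "top"; returns the picture (400x640x3 uint8, red, green, blue); there is no depth.
- viewer.camera_info(name): a dict with "fx", "fy", "cx", "cy" (pixels), "origin" and "rotation" of the camera in the world. Camera axes: x right, y up, looking along -z (the intrinsics and any distortion apply to the point x, -y, -z); pixel columns grow to the right and rows downward; lengths in mm; the calibration is good to about 2 mm. A picture is of the moment at which its call begins. camera_info takes no time and is no camera call.
- order.close_job(): hands the job in; it is judged then, once.
The state is a dict: "time": time; "joint_positions": joint angles; "dq": joint speeds; "tau": joint torques, N m; "tool_pos": TCP position; "tcp_rot": TCP orientation; "contact_force": force on the tool from outside, world axes, zero at the start; "moment": the same for the moment, N m; "grip_width": finger opening in mm; "finger_force": force on a finger pad.
Only numpy, scipy, OpenCV 4.12 (cv2) and the standard library are available. Lean on these libraries where they do the work, as an engineer would, in place of code of your own. Each camera call takes 0.05 s, during which the arm holds its last target. There are 200 camera calls.

## Task

Make the cut-off saw safe by flipping its isolator lever over from the side with the cable gland to the other side (off). Then pinch the head of the saw's telescoping length stop across the lock button on its robot-facing side, keep the button squeezed in and draw the arm straight out until its pointer lines up with the ridge of the marker clip on the scale. Finish while still holding the head there, button in, because a spring pulls the arm back; leave the tin and the small steel block where they stand.

Things in the scene. Friction and masses are not known exactly. Their poses are not given: they have to be found in the camera images.
- isolator_box: Saw's isolator, right of the saw: grey box 110 x 75 x 48 mm (x, y, z) fixed on the bench, yaw varies. Origin: centre of underside; z up. Short black cable gland on its +x end. The lever pivots about own y at (0, 0, 57) mm between two cheeks (|x| to 15 mm, |y| to 24 mm, tops at z 66 mm).
- isolator (a joint): Isolator lever, rad. 1.2 = on: leans 0.6 rad from upright to the gland end (box +x); 0 = off: leans 0.6 rad to the other end. 12 mm rod, black ball of 28 mm diameter centred 58 mm from the pivot. Its weight drops it to the nearer stop once past upright (0.6); about 1.5 N pushes it over.
- lever_tip (a point): Centre of the black ball on the isolator lever.
- length_stop: Red cut-off saw and bed of its stop, one fixed unit. Origin: on the bench below the mouth of the arm's outer tube (34 mm square, z 30-64, y 0 to 140 mm); z up. Arm slides out to own -y. Saw: y 140-330, x -100 to 175, to 245 mm high. Bar stock: x 95, z 62-86, from y 50 mm. Bed 10 mm thick: x -95 to 115, y -210 to 140 mm. Scale strip (tick each 10 mm): x -88 to -60, top z 12 mm.
- stop_arm (a joint): How far the telescoping arm is drawn out along length_stop's -y, m: 0 = home (locked), up to 0.15. A spring draws it home with 3 N at 0 to 5.3 N at 0.15. At home a pawl blocks it from sliding out (after about 2 mm of play) until the lock button is at least 5 mm in.
- stop_head (a point): Aluminium head on the arm's outer end, 36 x 44 x 50 mm (x, y, z). This point: centre of its underside, 30 mm above the bench, at (0, -40, 30) mm of length_stop when home; axes as length_stop. Black lock button on its -x face (robot side). Free to 55 mm either side in x above z 32 mm. A stop plate rides with it at x 70-92 mm, y -14 to -2 mm, to 86 mm above the bench.
- grip (a point): Point in the head to pinch: midway between the squeezed button and the head's back face, 56 mm above the bench, at the button's mid-height. The pinch is along length_stop's x.
- lock_button (a joint): Lock button, m: 0 = out, 0.0065 = fully in, along length_stop's +x. Black pad 26 mm wide (y), 24 mm high (44 to 68 mm above the bench), 8.5 mm proud when out: the pinch is 44.5 mm wide with it out, 38 mm with it in. Its spring pushes out with 4 N (out) to 7.3 N (in).
- pointer (a point): Tip of the flat steel pointer that rides with the arm, just above the scale strip. It points to length_stop's -x and is level in y with the head's centre.
- marker: Small dark steel clip screwed to the scale strip, 32 x 14 x 6 mm (x, y, z), with a 4 mm wide, 5 mm high ridge along x across its middle (own y = 0): the wanted extension, which the pointer must meet along length_stop's y. Origin: centre of underside, 12 mm above the bench; axes as length_stop. 50 to 130 mm out from the pointer's home; does not move.
- tin: Bystander: closed tin, 56 mm diameter, 70 mm high, near the isolator. Origin: centre of its underside.
- steel_blank: Bystander: steel block 30 x 30 x 20 mm. Origin: centre of its underside.
Not all that is in view belongs to the job. Leave any purple look-alike of the isolator_box alone.

How it is judged:
By the outcome, as a careful person would: the job done as asked, in the order asked, and still so for the second after the job is handed in, while the arm keeps its last pose, push and grip.
It also fails if it takes over 54 s, if anything falls off the work surface, if the arm or the gripper's body presses on something with over 40 N, if the wrist force passes 120 N, or if a joint passes its speed limit or range.

## Working session

There is one attempt and no reset: what is moved stays moved. The work goes in short steps, Python scripts to look and compute and a shell command to move; the robot and the scene stay as the last step left them, time stands still between calls to the robot, and variables do not carry over. Pictures are saved under pics/ and viewed, at most 10 in all, crops included, and the job is handed in when it is done.

```bash
ls; mkdir -p pics; python3 - <<'E'
from plant import readout, viewer, order, bot
import cv2,numpy as np
for n in("scene","top"):
    im=viewer.capture(n); cv2.imwrite(f"pics/{n}0.png",im[:,:,::-1])
    print(n,viewer.camera_info(n))
print(readout.get_obs())
E
```

```text
pics
scene {'fx': 487.7192127223593, 'fy': 487.7192127223593, 'cx': 316.003010786999, 'cy': 203.92701373701084, 'origin': array([1157.56848531, -584.98362997,  737.87549049]), 'rotation': array([ 0.87129885, -0.00571564,  0.96462917])}
top {'fx': 391.93485697119326, 'fy': 391.93485697119326, 'cx': 316.3521331334086, 'cy': 202.37103055923023, 'origin': array([ 419.78665108, -153.34895538,  823.31044872]), 'rotation': array([ 0.17460108, -0.01220366, -1.54884762])}
{'time': 0.1, 'joint_positions': array([ 1.15698548e+00,  3.42620784e-01,  1.52490687e+00,  1.61966648e-05,
        1.27539806e+00, -1.45990499e-01]), 'dq': array([ 0.00217486, -0.00133218, -0.00223837,  0.00066541,  0.00030724,
       -0.00079962]), 'tau': array([ 1.97992624e-03, -4.32007241e+01, -2.44697696e+01,  7.17865932e-02,
        5.26142854e-02, -7.31180671e-05]), 'tool_pos': array([138.79133772, 506.04292907, 291.63625107]), 'tcp_rot': array([-3.14027603e+00, -2.09247646e-04,  2.87376744e+00]), 'contact_force': array([-0.41537483, -0.40559016, -0.18685847]), 'moment': array([ 0.00532712,  0.004787  , -0.06182995]), 'finger_force': 0.0, 'grip_width': 91.43892402042268}
```

View pics/scene0.png

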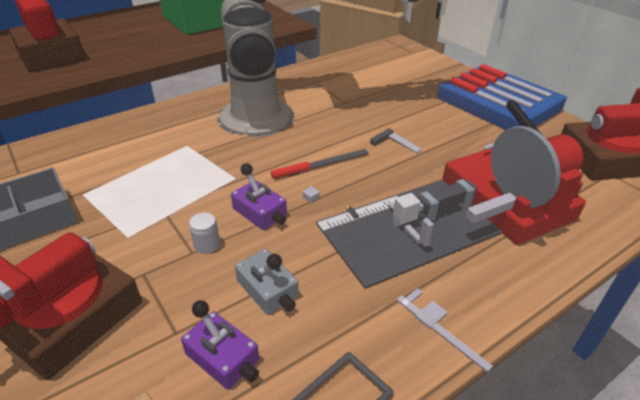

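View pics/top0.png

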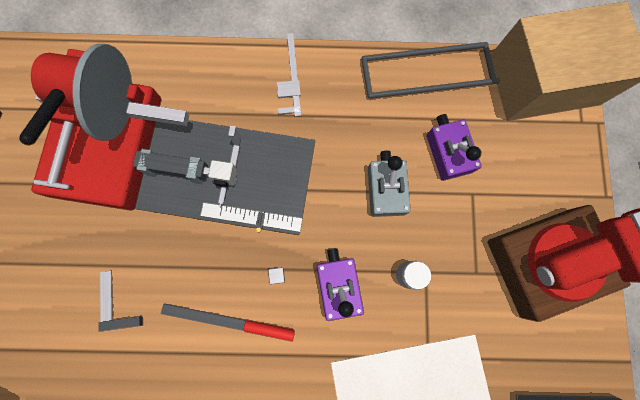

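The scene view shows the grey isolator at about (267,282) with its ball at (274,262), the head at (406,208) and the marker at (352,212). In the top view the isolator is at (388,185), its gland at (386,156) and ball at (395,163), the head at (222,172), the marker at (261,220), the tin at (413,275) and the block at (276,275). Next I'll take enlarged crops.

```bash
cat > h.py <<'E'
import numpy as np,cv2
from scipy.spatial.transform import Rotation as Ro
from plant import viewer
def ray(c,uv):
    i=viewer.camera_info(c); R=Ro.from_euler('xyz',i['rotation']).as_matrix()
    d=R@np.array([(uv[0]-i['cx'])/i['fx'],-(uv[1]-i['cy'])/i['fy'],-1.]); return np.array(i['origin']),d/np.linalg.norm(d)
def onz(c,uv,z):
    o,d=ray(c,uv); return o+d*(z-o[2])/d[2]
def tri(a,b):  # a: scene px, b: top px
    o1,d1=ray('scene',a); o2,d2=ray('top',b)
    s=np.linalg.lstsq(np.c_[d1,-d2],o2-o1,rcond=None)[0]
    p,q=o1+d1*s[0],o2+d2*s[1]; return (p+q)/2,np.linalg.norm(p-q)
def crop(im,x0,y0,x1,y1,k,name):
    cv2.imwrite(name,cv2.resize(im[y0:y1,x0:x1],None,fx=k,fy=k,interpolation=cv2.INTER_CUBIC))
E
python3 - <<'E'
from h import *
s=cv2.imread('pics/scene0.png');t=cv2.imread('pics/top0.png')
crop(t,130,120,330,240,4,'pics/tc.png'); crop(s,310,160,510,290,4,'pics/sc.png')
a=s[235:320,225:305];b=t[140:225,355:420]
a=cv2.resize(a,(400,425),interpolation=cv2.INTER_CUBIC);b=cv2.resize(b,(325,425),interpolation=cv2.INTER_CUBIC)
cv2.imwrite('pics/iso.png',np.hstack([a,b]))
E
```

```text
(no output)
```

View pics/tc.png

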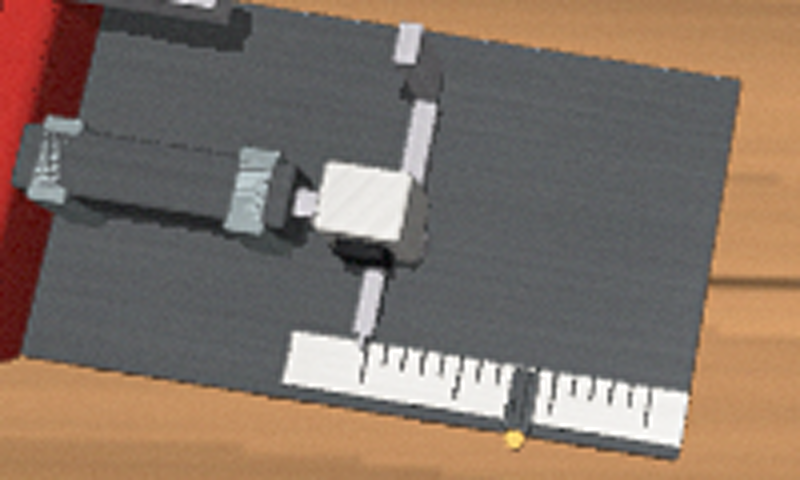

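View pics/sc.png

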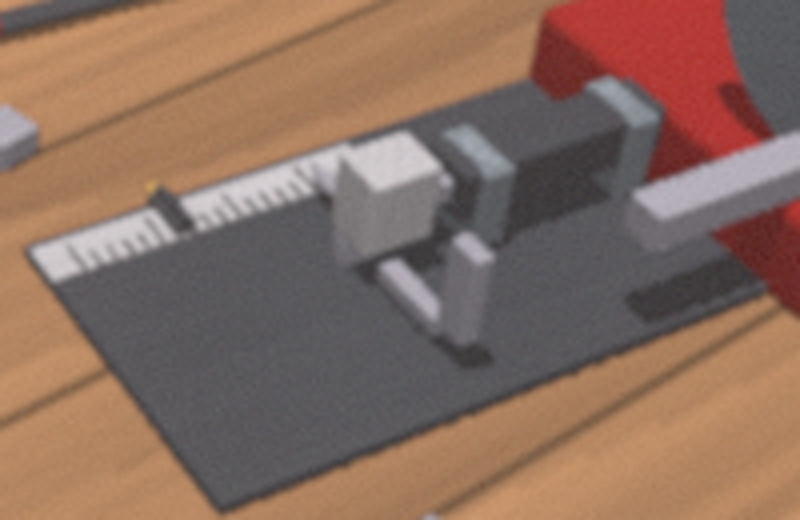

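View pics/iso.png

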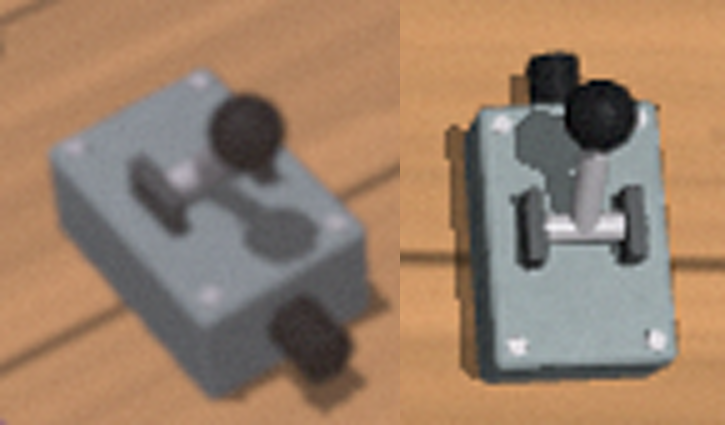

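The crops show:
- **Top:** head top-face corners near (327,163), (412,168), (404,242), (315,232); pointer tip near (363,340); marker ridge near (521,400); bed end corners (740,78) and (678,458).
- **Scene:** head top corners (405,132), (440,172), (374,188), (340,150); marker (170,207); bed corners (25,250) and (222,510).
- **Isolator:** ball at (247,133) in the scene view and (601,116) in the top view.

```bash
python3 - <<'E'
from h import *
np.set_printoptions(precision=1,suppress=True)
m=lambda X,Y,x0,y0,k:(x0+(X+.5)/k-.5,y0+(Y+.5)/k-.5)
T=lambda X,Y:m(X,Y,130,120,4); S=lambda X,Y:m(X,Y,310,160,4)
I=lambda X,Y:m(X,Y,225,235,5); J=lambda X,Y:m(X-400,Y,355,140,5)
# image correspondences: top-view right = world -y, up = +x
hd=[((405,132),(315,232)),((440,172),(327,163)),((374,188),(412,168)),((340,150),(404,242))]
P=[tri(S(*a),T(*b)) for a,b in hd]
for p in P: print('head',p)
print('head mean',np.mean([p[0] for p in P],0), 'top@80', np.mean([onz('top',T(*b),80) for a,b in hd],0), 'scene@80',np.mean([onz('scene',S(*a),80) for a,b in hd],0))
for n,a,b in [('bedR',(222,510),(740,78)),('bedL',(25,250),(678,458))]: print(n,tri(S(*a),T(*b)),onz('top',T(*b),10),onz('scene',S(*a),10))
bl=onz('top',T(678,458),10);br=onz('top',T(740,78),10);v=br-bl
print('bed width',np.linalg.norm(v),'yaw',np.arctan2(v[1],v[0]))
bb=onz('top',T(22,355),10); w=bb-bl; print('yaw2',np.arctan2(-w[0],w[1]))
print('marker',tri(S(170,200),T(521,398)),onz('top',T(521,400),23),onz('top',T(521,400),18))
print('pointer',onz('top',T(363,342),14),onz('top',T(363,342),18))
print('ball',tri(I(247,133),J(601,116)))
co=[J(480,108),J(658,105),J(677,360),J(497,370)]; C=np.array([onz('top',c,48) for c in co]);print(C,C.mean(0))
d=(C[0]+C[1]-C[2]-C[3])/2; print('iso L',np.linalg.norm(d),'yaw',np.arctan2(d[1],d[0]))
cs=[I(365,230),I(205,328),I(55,160),I(203,72)];D=np.array([onz('scene',c,48) for c in cs]);print(D,D.mean(0))
d=(D[0]+D[1]-D[2]-D[3])/2; print('iso yaw',np.arctan2(d[1],d[0]),np.linalg.norm(d))
print('tri iso',[tri(a,b) for a,b in zip([cs[1],cs[0],cs[3],cs[2]],[co[1],co[0],co[3],co[2]])])
print('tin',onz('top',(414,272),70),'blank',onz('top',(276,275),20),'purple',onz('top',(340,275),48),onz('top',(455,148),48))
E
```

```text
head (array([597.5,  54.8,  76. ]), np.float64(5.926167630550436))
head (array([631.9,  50.3,  74.3]), np.float64(2.47668713261203))
head (array([628. ,   6.3,  81.7]), np.float64(1.3713125025896198))
head (array([592.8,  10.6,  80.6]), np.float64(7.014705514009219))
head mean [612.5  30.5  78.1] top@80 [610.8  28.1  80. ] scene@80 [614.6  31.   80. ]
bedR (array([ 704.6, -152. ,    6.7]), np.float64(3.1046661696219875)) [ 702.6 -153.3   10. ] [ 707.3 -152.5   10. ]
bedL (array([ 496.8, -124.3,    6.9]), np.float64(3.407085888164742)) [ 495.6 -125.8   10. ] [ 500.4 -124.7   10. ]
bed width 208.78950039509644 yaw -0.13206055331333771
yaw2 -0.1327321774515892
marker (array([524. , -43.8,  23.8]), np.float64(2.6082343416686826)) [522.4 -44.8  23. ] [523.  -44.1  18. ]
pointer [552.1  40.1  14. ] [551.4  39.2  18. ]
ball (array([ 627.5, -305.4,  104.4]), np.float64(3.1005371055844826))
[[ 645.1 -269.1   48. ]
 [ 648.3 -342.3   48. ]
 [ 542.5 -348.1   48. ]
 [ 536.7 -275.7   48. ]] [ 593.1 -308.8   48. ]
iso L 107.28254901497014 yaw 0.05748425854549563
[[ 647.9 -268.3   48. ]
 [ 654.  -340.1   48. ]
 [ 551.9 -346.6   48. ]
 [ 543.1 -276.5   48. ]] [ 599.2 -307.9   48. ]
iso yaw 0.07060661939751207 103.6692544522053
tri iso [(array([ 650.3, -341. ,   44.8]), np.float64(4.779262244501247)), (array([ 646.1, -268.5,   46.3]), np.float64(2.1230814100977677)), (array([ 538.1, -275.4,   43.1]), np.float64(2.5458824978248193)), (array([ 544.8, -346.9,   42. ]), np.float64(5.974570520036177))]
tin [ 423.1 -347.9   70. ] blank [411.3 -82.1  20. ] purple [ 414.3 -209.    48. ] [ 677.8 -444.    48. ]
```

The measurements agree with the text: ball height 104.4 mm against 104.9 expected, head top about 79 mm against 80, bed width 209 mm against 210. Moving to the gland side of the lever with the fingers shut.

```bash
python3 -m creep '0.022 -0.033 0 0 0 0 0;0.022 -0.033 0 0 0 0 0;0.022 -0.033 0 0 0 0 0;0.022 -0.033 0 0 0 0 0;0.022 -0.033 0 0 0 0 0;0.022 -0.033 0 0 0 0 0;0.022 -0.033 0 0 0 0 0;0.022 -0.033 0 0 0 0 0'; python3 -m creep '0.022 -0.033 0 0 0 0 0;0.022 -0.033 0 0 0 0 0;0.022 -0.033 0 0 0 0 0;0.022 -0.033 0 0 0 0 0;0.022 -0.033 0 0 0 0 0;0.022 -0.033 0 0 0 0 0;0.022 -0.033 0 0 0 0 0;0.022 -0.033 0 0 0 0 0';python3 -m creep '0.022 -0.033 0 0 0 0.11 0;0.022 -0.033 0 0 0 0.11 0;0.022 -0.033 0 0 0 0.11 0;0.022 -0.033 0 0 0 0 0;0.022 -0.033 0 0 0 0 0;0.022 -0.033 0 0 0 0 0;0.022 -0.033 0 0 0 0 0;0.022 -0.033 0 0 0 0 0'
```

```text
time: 0.77
tool_pos: [315.3, 240.5, 292.2]
tcp_rot: [3.142, -0.0, 2.874]
contact_force: [1.2, 1.1, 0.2]
grip_width: 43.2
finger_force: 0.0
time: 1.43
tool_pos: [491.5, -23.6, 292.0]
tcp_rot: [3.141, -0.001, 2.873]
contact_force: [1.5, 0.5, 0.3]
grip_width: 0.7
finger_force: 0.0
time: 2.1
tool_pos: [667.4, -287.3, 291.6]
tcp_rot: [3.141, -0.001, -3.08]
contact_force: [1.6, -0.8, 1.0]
grip_width: 0.4
finger_force: 0.0
```

```bash
python3 -m creep '0.004 -0.016 -0.03 0 0 0 0;0 0 -0.035 0 0 0 0;0 0 -0.035 0 0 0 0;0 0 -0.034 0 0 0 0;0 0 0 0 0 0 0;0 0 0 0 0 0 0'; python3 -m creep '-0.012 -0.001 0 0 0 0 0;-0.012 -0.001 0 0 0 0 0;-0.012 -0.001 0 0 0 0 0;-0.012 -0.001 0 0 0 0 0;-0.012 -0.001 0 0 0 0 0;-0.012 -0.001 0 0 0 0 0;-0.012 -0.001 0 0 0 0 0;-0.008 -0.001 0 0 0 0 0'
python3 -m creep '0 0 0.04 0 0 0 0;0 0 0.04 0 0 0 0;0 0 0.04 0 0 0 0;-0.04 0.01 0.01 0 0 0 0;-0.041 0.01 0 0 0 0 0;-0.041 0.01 0 0 0 0 0;-0.041 0.01 0 0 0 0 0;-0.04 0.01 0 0 0 0 0'
python3 - <<'E'
from h import *
s=viewer.capture('scene')[:,:,::-1];t=viewer.capture('top')[:,:,::-1]
a=cv2.resize(s[215:335,205:325],(360,360));b=cv2.resize(t[120:240,340:460],(360,360))
cv2.imwrite('pics/iso2.png',np.hstack([a,b]))
E
```

```text
time: 2.6
tool_pos: [670.0, -301.2, 156.0]
tcp_rot: [3.138, -0.004, -3.079]
contact_force: [-0.3, -0.6, 0.1]
grip_width: 0.3
finger_force: 0.0
time: 3.27
tool_pos: [584.5, -309.8, 162.9]
tcp_rot: [-3.137, 0.019, -3.081]
contact_force: [42.6, 7.7, -16.8]
grip_width: 0.4
finger_force: 21.2
time: 3.93
tool_pos: [377.0, -259.9, 291.1]
tcp_rot: [-3.137, 0.004, -3.079]
contact_force: [-0.3, -0.5, 0.3]
grip_width: 0.3
finger_force: 0.0
```

View pics/iso2.png

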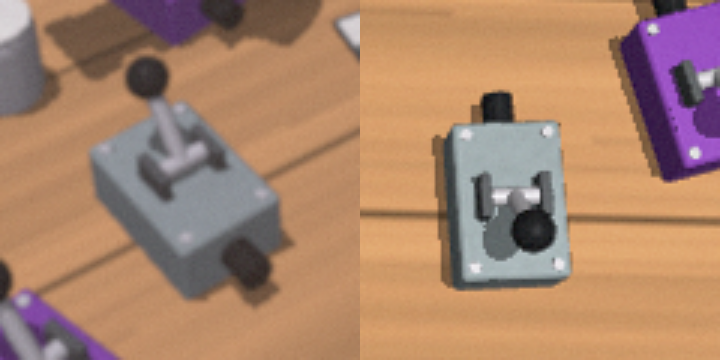

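The lever now leans away from the gland (ball low in the top view, at about (534,230) of the crop), so it is off. Moving on to the head, with the opening limited to about 70 mm.

```bash
python3 -m creep '0.0156 0.0194 0 0 0 -0.1177 76;0.0156 0.0194 0 0 0 -0.1177 76;0.0156 0.0194 0 0 0 -0.1177 76;0.0156 0.0194 0 0 0 -0.1177 76;0.0156 0.0194 0 0 0 -0.1177 76;0.0156 0.0194 0 0 0 -0.1177 76;0.0156 0.0194 0 0 0 -0.1177 76;0.0156 0.0194 0 0 0 -0.1177 76'; python3 -m creep '0.0156 0.0194 0 0 0 -0.1177 76;0.0156 0.0194 0 0 0 -0.1177 76;0.0156 0.0194 0 0 0 -0.1177 76;0.0156 0.0194 0 0 0 -0.1177 76;0.0156 0.0194 0 0 0 -0.1177 76;0.0156 0.0194 0 0 0 -0.1177 76;0.0156 0.0194 0 0 0 -0.1177 76;0 0 0 0 0 0 76';python3 -m creep '0 0 -0.03 0 0 0 76;0 0 -0.03 0 0 0 76;0 0 -0.03 0 0 0 76;0 0 0 0 0 0 76;0 0 0 0 0 0 76;0 0 0 0 0 0 76'
python3 - <<'E'
from plant import readout
import numpy as np
o=readout.get_obs(); print(o['tool_pos'],o['tcp_rot'],o['joint_positions'])
E
```

```text
time: 4.7
tool_pos: [504.9, -104.2, 291.2]
tcp_rot: [3.139, 0.005, 2.257]
contact_force: [1.3, -0.8, 0.3]
grip_width: 49.1
finger_force: 0.0
time: 5.37
tool_pos: [615.0, 34.3, 290.8]
tcp_rot: [3.135, -0.002, 1.435]
contact_force: [0.0, 0.3, 0.1]
grip_width: 69.9
finger_force: 0.0
time: 5.87
tool_pos: [613.6, 30.5, 201.1]
tcp_rot: [3.137, -0.0, 1.439]
contact_force: [0.5, 0.4, 0.6]
grip_width: 69.5
finger_force: 0.0
[613.55170051  30.46920902 201.14722605] [ 3.13683108e+00 -2.29041658e-04  1.43879493e+00] [-7.50533188e-02  5.80892642e-01  1.39501398e+00 -4.61717389e-05
  1.16091914e+00  5.69669266e-02]
```

```bash
python3 -m creep '-0.001 0 -0.02 0 0 0 76;-0.001 0 -0.02 0 0 0 76;0 0 -0.02 0 0 0 76;0 0 -0.02 0 0 0 76;0 0 -0.018 0 0 0 76;0 0 0 0 0 0 76;0 0 0 0 0 0 76;0 0 0 0 0 0 76'; python3 -m creep '0 0 0 0 0 0 55;0 0 0 0 0 0 55;0 0 0 0 0 0 50;0 0 0 0 0 0 50'
python3 - <<'E'
from h import *
s=viewer.capture('scene')[:,:,::-1];t=viewer.capture('top')[:,:,::-1]
a=cv2.resize(s[130:250,350:480],(390,360));b=cv2.resize(t[110:230,160:290],(390,360))
cv2.imwrite('pics/g.png',np.hstack([a,b]))
E
```

```text
time: 6.53
tool_pos: [611.7, 30.6, 102.7]
tcp_rot: [3.137, -0.0, 1.438]
contact_force: [0.1, 0.1, 0.0]
grip_width: 69.3
finger_force: 0.0
time: 6.87
tool_pos: [610.4, 30.8, 100.8]
tcp_rot: [3.14, -0.0, 1.438]
contact_force: [0.0, -0.5, -0.1]
grip_width: 48.5
finger_force: 0.8
```

View pics/g.png

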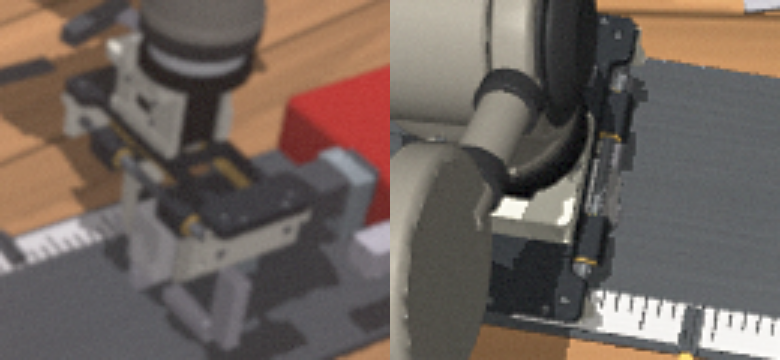

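The fingers straddle the head, and the marker is still visible at (690,325) of the crop. Closing gradually while watching the side force.

```bash
python3 -m creep '0 0 0 0 0 0 46;0 0 0 0 0 0 46;0 0 0 0 0 0 46'; python3 -m creep '0 0 0 0 0 0 0;0 0 0 0 0 0 0;0 0 0 0 0 0 0;0 0 0 0 0 0 0;0 0 0 0 0 0 0'
```

```text
time: 7.22
tool_pos: [609.7, 30.8, 100.0]
tcp_rot: [-3.14, 0.0, 1.438]
contact_force: [-5.0, 1.1, 4.4]
grip_width: 42.0
finger_force: 2.7
time: 7.63
tool_pos: [611.7, 30.6, 100.0]
tcp_rot: [3.138, -0.0, 1.438]
contact_force: [5.1, -0.4, -2.2]
grip_width: 37.7
finger_force: 30.0
```

```bash
python3 -m creep '-0.00066 -0.00496 0 0 0 0 0;-0.00066 -0.00496 0 0 0 0 0;-0.00066 -0.00496 0 0 0 0 0;-0.00066 -0.00496 0 0 0 0 0;0 0 0 0 0 0 0;0 0 0 0 0 0 0'
```

```text
time: 8.13
tool_pos: [609.0, 10.8, 100.0]
tcp_rot: [3.138, -0.001, 1.438]
contact_force: [5.4, 1.2, -1.5]
grip_width: 37.5
finger_force: 30.0
```

```bash
python3 -m creep '-0.00066 -0.00496 0 0 0 0 0;-0.00066 -0.00496 0 0 0 0 0;-0.00066 -0.00496 0 0 0 0 0;-0.00066 -0.00496 0 0 0 0 0;-0.00066 -0.00496 0 0 0 0 0;-0.00066 -0.00496 0 0 0 0 0;0 0 0 0 0 0 0;0 0 0 0 0 0 0'; python3 -m creep '-0.00066 -0.00496 0 0 0 0 0;-0.00066 -0.00496 0 0 0 0 0;-0.00066 -0.00496 0 0 0 0 0;-0.00066 -0.00496 0 0 0 0 0;-0.00066 -0.00496 0 0 0 0 0;0 0 0 0 0 0 0;0 0 0 0 0 0 0;0 0 0 0 0 0 0'
python3 - <<'E'
from h import *
from plant import readout
s=viewer.capture('scene')[:,:,::-1];t=viewer.capture('top')[:,:,::-1]
cv2.imwrite('pics/s3.png',s);cv2.imwrite('pics/t3.png',t)
a=cv2.resize(s[170:250,310:410],(400,320),interpolation=cv2.INTER_CUBIC);b=cv2.resize(t[160:240,220:320],(400,320),interpolation=cv2.INTER_CUBIC)
cv2.imwrite('pics/g3.png',np.hstack([a,b])); print(readout.get_obs()['tool_pos'])
E
```

```text
time: 8.8
tool_pos: [604.9, -18.8, 100.0]
tcp_rot: [3.139, -0.001, 1.438]
contact_force: [5.1, 1.6, -1.6]
grip_width: 37.7
finger_force: 30.0
time: 9.47
tool_pos: [601.6, -43.4, 100.0]
tcp_rot: [3.139, -0.001, 1.438]
contact_force: [5.3, 3.0, -1.3]
grip_width: 37.7
finger_force: 30.0
[601.55355576 -43.28681363  99.9840652 ]
```

View pics/g3.png

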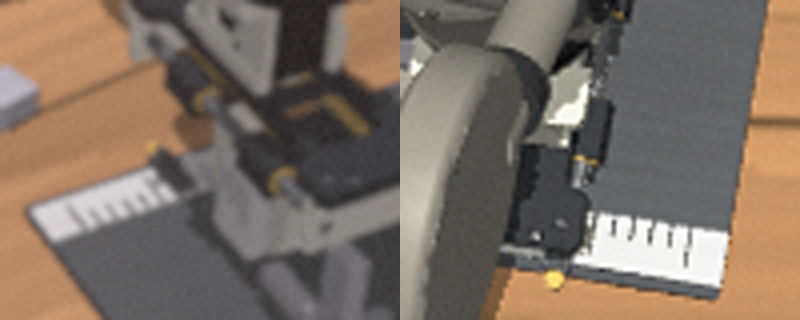

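The pointer is now just short of the marker: in the scene view the light bar is right of the clip at about (190,178) of the crop. Travel so far is 74.6 mm. I'll enlarge this for a fine measurement.

```bash
python3 - <<'E'
from h import *
s=cv2.imread('pics/s3.png');s0=cv2.imread('pics/scene0.png');t=cv2.imread('pics/top0.png')
z=lambda i,k:cv2.resize(i,None,fx=k,fy=k,interpolation=cv2.INTER_CUBIC)
A=z(t[195:230,205:295],8);B=z(s[195:229,338:388],8);C=z(s0[188:222,350:400],8)
cv2.imwrite('pics/f.png',np.vstack([np.hstack([A,np.zeros((280,80,3),np.uint8)]),np.hstack([B,C])])[:600])
E
```

```text
(no output)
```

View pics/f.png

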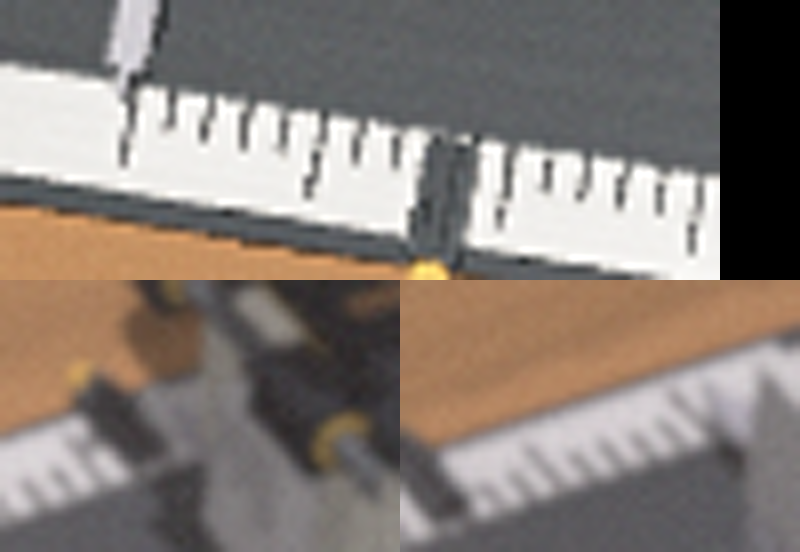

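The bed end is at y −210 and the pointer's home at −40. The marker lies 84.5 mm inside the bed end, so the wanted extension is about 85.5 mm, and the tick scale gives 85–86 mm. That leaves about 11 mm to draw.

```bash
python3 -m creep '-0.0005 -0.0036 0 0 0 0 0;-0.0005 -0.0036 0 0 0 0 0;-0.0005 -0.0036 0 0 0 0 0;0 0 0 0 0 0 0;0 0 0 0 0 0 0;0 0 0 0 0 0 0'
python3 - <<'E'
from h import *
from plant import readout
ims=[viewer.capture('scene').astype(float) for _ in range(4)]
s=np.mean(ims,0)[:,:,::-1].astype(np.uint8); cv2.imwrite('pics/s4.png',s)
p=readout.get_obs()['tool_pos'];print(p,(p-np.array([611.7,30.6,100]))@[-.132,-.991,0])
s0=cv2.imread('pics/scene0.png');s3=cv2.imread('pics/s3.png')
z=lambda i:cv2.resize(i,(400,280),interpolation=cv2.INTER_CUBIC)
c=lambda i:z(i[192:227,335:385])
r=cv2.convertScaleAbs(np.vstack([np.hstack([c(s),c(s3)]),np.hstack([c(s0),np.zeros((280,400,3),np.uint8)])]),alpha=1.3)
# overlay on s4: predicted ridge ends and local y=const lines in the scene view
cv2.imwrite('pics/f4.png',r)
E
```

```text
time: 10.07
tool_pos: [600.1, -54.1, 100.0]
tcp_rot: [3.139, -0.001, 1.438]
contact_force: [5.1, 3.0, -2.6]
grip_width: 37.9
finger_force: 30.0
[600.09047456 -54.01542636 100.00332924] 85.386344882622
```

View pics/f4.png

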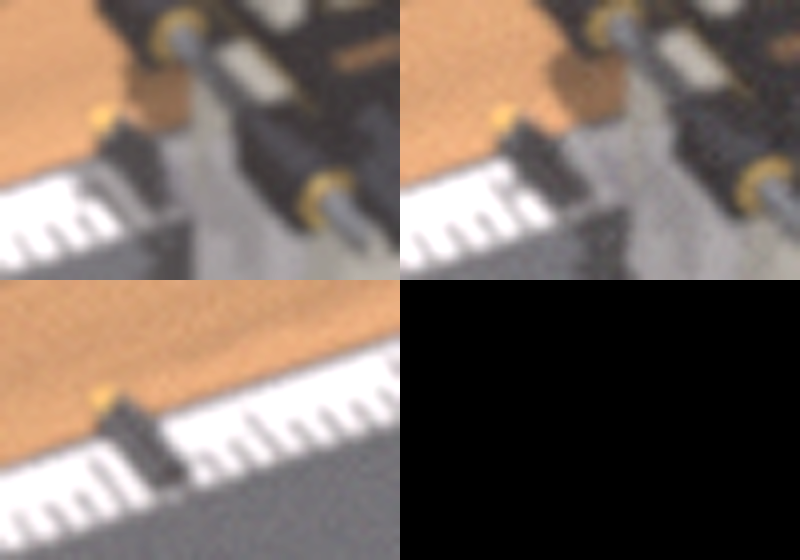

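The pointer's light edge meets the clip's inner end at about (165,210) of the top-left crop. Measured extension is 85.4 mm against 85.5–86 wanted, and the grip width of 37.9 mm means the button is in. Handing in.

```bash
python3 -c "
from plant import order
print(order.close_job())"
```

```text
the job is handed in; nothing more can be done
None
```

The isolator is flipped to off, and I handed in while still holding the stop head: button squeezed in (37.9 mm pinch), arm drawn out 85.4 mm by the tool reading against 85.5–86 mm measured for the marker ridge; the wrist force briefly reached about 46 N as the shut fingers pushed the lever against its stop, and no verdict was shown.

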